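# Lay out wing-rib packs on the plan, root to tip

### The arm

A 7-joint arm with a two-finger parallel gripper is mounted at the origin on the work surface. World frame = base frame: x ahead of the robot, y to its left, z up, the work surface at z = 0. Lengths are in m, angles in rad, forces in N, time in s.
With the tool pointing down it reaches from about 0.4 to 0.9 m from the base axis. Payload 5.6 kg.
Tool frame: the origin (TCP) lies on the centre line of the jaws, within the pads' length; the fingertips stand 17 mm ahead of it and the grasp point (between the pads) lies 2 mm behind it (manip.tip_reach is the distance from the TCP to the fingertips, in m); z points along the fingers, y is the line along which they close (so a half turn about z gives the same grasp; the last joint's range is limited). The gripper opens to 92 mm and grips with 3 to 60 N. Pads are 20 mm wide; open, the fingers measure 128 mm over their backs; the gripper's body (75 mm by 189 mm) begins 69 mm behind the grasp point.
Start: joints at [-1.305, 0.468, -0.012, 1.603, 0.006, 1.071, -0.056], TCP at [0.198, 0.619, 0.232] pointing down, gripper open.
Joint ranges: [-2.53, 2.53], [-0.31, 2.02], [-1.57, 1.55], [0.28, 2.44], [-1.29, 4.43], [0.15, 1.84], [-2.92, 2.92]. Speed limits (rad/s): [2.57, 2.57, 3.14, 3.14, 3.14, 3.14, 3.14].

### API

Orientations are given as a 3x3 rotation matrix whose columns are the frame's x, y, z axes.
In Python, from station import manip, eyes, job gives the robot as it stands.
- The arm moves only by the tool send_rows, never from a script. Its arguments are lists of equal length, an entry for each row: "xyz": the shift along the tool's x, y, z in mm, a list of three; "turn": the turn, a rotation vector about the tool's x, y, z in degrees, a list of three; "gripper": the opening, from 0 (shut) to 1 (fully open). A call has exactly 10 rows; each row shifts and turns the commanded pose from where the row before left it, along the tool's axes as they then stand; what a row does not reach is not made up. A row lasts 1/8 s, in which the tool goes at most 62.5 mm and 10.7 degrees, less where a joint would pass 70% of its speed; a pose out of reach is approached as far as the arm can. A call with a gripper value outside its range is refused whole. The fingers move at their own pace and stop on an object; "grip_force" is the grip in N (left out, the last holds). Time passes only in rows, so rows that do not move let the fingers close, or fill a call up. It gives the time, the measured TCP pose, the force, the opening and the grip force at its end, in the units of the state.
- manip.get_state(): the state, without advancing time (a new reading comes with each control period).
- eyes.get_image(name): name is "side" or "top"; returns (picture, depth): 384x512x3 uint8, red, green, blue; 384x512 float32, m along the optical axis (not along the pixel's ray), 0 where there is no reading.
- eyes.camera_model(name): a dict with "fx", "fy", "cx", "cy" (pixels), "k1" (the pictures are not rectified: a ray, as slopes to the right and down, at radius r is drawn at 1 + k1 r^2 times it, then the intrinsics apply), "eye" and "attitude" of the camera in the world. Camera axes: x right, y down, z forward; pixel columns grow to the right and rows downward; lengths in m; the calibration is good to about 2 mm. A picture is of the moment at which its call begins. camera_model takes no time and is no camera call.
- job.hand_in(): hands the job in; it is judged then, once.
The state is a dict: "time": time; "joint_positions": joint angles; "qd": joint speeds; "tau": joint torques, N m; "ee_pos": TCP position; "orientation": TCP orientation; "wrist_force": force on the tool from outside, world axes, zero at the start; "moment": the same for the moment, N m; "finger_gap": finger opening in m; "grip_force": force on a finger pad.
Only numpy, scipy, OpenCV 4.12 (cv2) and the standard library are available. Lean on these libraries where they do the work, as an engineer would, in place of code of your own. Each camera call takes 0.05 s, during which the arm holds its last target. There are 200 camera calls.

### The job

Lay the four plywood rib packs flat on the wing plan in order of length, one on each blue line: the longest on the line next to the red root block, then shorter and shorter towards the tip. Each pack lies along its line with its middle on the cross-tick (it does not matter which way its nose points), right side up, and is let go; do not knock or shift the glue bottle.

Things in the scene. Friction and masses are not known exactly. Their poses are not given: they have to be found in the camera images.
- rib_a_mid (a point): The longest of four wing-rib packs: a flat pack of laminated plywood, pale brown on top with dark striped edges, 126 mm long, 32 mm wide and 24 mm thick, lying flat. This point is its centre, half-way along, across and up (12 mm above its underside). x runs along its length to the round nose, y across its width, z up. Its sides are parallel from 12 mm behind the centre to 47 mm ahead of it; behind that it tapers to the tail.
- rib_b_mid (a point): The second longest of four wing-rib packs: a flat pack of laminated plywood, pale brown on top with dark striped edges, 104 mm long, 30 mm wide and 24 mm thick, lying flat. This point is its centre, half-way along, across and up (12 mm above its underside). x runs along its length to the round nose, y across its width, z up. Its sides are parallel from 12 mm behind the centre to 37 mm ahead of it; behind that it tapers to the tail.
- rib_c_mid (a point): The second shortest of four wing-rib packs: a flat pack of laminated plywood, pale brown on top with dark striped edges, 82 mm long, 28 mm wide and 24 mm thick, lying flat. This point is its centre, half-way along, across and up (12 mm above its underside). x runs along its length to the round nose, y across its width, z up. Its sides are parallel from 12 mm behind the centre to 27 mm ahead of it; behind that it tapers to the tail.
- rib_d_mid (a point): The shortest of four wing-rib packs: a flat pack of laminated plywood, pale brown on top with dark striped edges, 60 mm long, 26 mm wide and 24 mm thick, lying flat. This point is its centre, half-way along, across and up (12 mm above its underside). x runs along its length to the round nose, y across its width, z up. Its sides are parallel from 12 mm behind the centre to 17 mm ahead of it; behind that it tapers to the tail.
- line_1: One of the four alike blue rib lines on the white plan on the cork board, 136 mm long and 5 mm wide, with a 24 mm blue cross-tick at its middle; drawn only, no thickness to feel. Origin at the tick, on the board's top face, which is 10 mm above the table. x runs along the line, z up. The four lines lie side by side, parallel, 80 mm apart along y, in the order line_1, line_2, line_3, line_4 towards -y. Which end of the row is the root is shown by the red block alone.
- line_2: One of the four alike blue rib lines on the white plan on the cork board, 136 mm long and 5 mm wide, with a 24 mm blue cross-tick at its middle; drawn only, no thickness to feel. Origin at the tick, on the board's top face, which is 10 mm above the table. x runs along the line, z up. The four lines lie side by side, parallel, 80 mm apart along y, in the order line_1, line_2, line_3, line_4 towards -y. Which end of the row is the root is shown by the red block alone.
- line_3: One of the four alike blue rib lines on the white plan on the cork board, 136 mm long and 5 mm wide, with a 24 mm blue cross-tick at its middle; drawn only, no thickness to feel. Origin at the tick, on the board's top face, which is 10 mm above the table. x runs along the line, z up. The four lines lie side by side, parallel, 80 mm apart along y, in the order line_1, line_2, line_3, line_4 towards -y. Which end of the row is the root is shown by the red block alone.
- line_4: One of the four alike blue rib lines on the white plan on the cork board, 136 mm long and 5 mm wide, with a 24 mm blue cross-tick at its middle; drawn only, no thickness to feel. Origin at the tick, on the board's top face, which is 10 mm above the table. x runs along the line, z up. The four lines lie side by side, parallel, 80 mm apart along y, in the order line_1, line_2, line_3, line_4 towards -y. Which end of the row is the root is shown by the red block alone.
- root_block: The fixed red block that marks the wing root: 110 mm long (x, parallel to the lines), 30 mm wide (y) and 28 mm high, standing on the board at one end of the row of lines, 75 mm beyond the last line: at the line_1 end or the line_4 end. Origin at the centre of its underside, on the board. At the other end stands a fixed, lower, pale wood tip block (100 x 30 x 16 mm, rounded ends).
- glue: The yellow glue bottle with an orange cap, a bystander standing loose on the table, 44 mm across and 110 mm high. Origin at the centre of its underside.

How it is judged:
By the outcome, as a careful person would: the job done as asked, in the order asked, and still so for the second after the job is handed in, with the robot touching nothing.
It also fails if it takes over 120 s, if anything falls off the work surface, if the arm or the gripper's body presses on something with over 40 N, if the wrist force passes 120 N, or if a joint passes its speed limit or range.

## Working session

There is one attempt and no reset: what is moved stays moved. The work goes in short steps, Python scripts to look and compute and a tool call to move; the robot and the scene stay as the last step left them, time stands still between calls to the robot, and variables do not carry over. Pictures are saved under pics/ and viewed, at most 14 in all, crops included, and the job is handed in when it is done.

Besides the shell and the picture viewer there is one more tool, called after "Request:" as name(argument=value, ...) on one line, values as JSON. send_rows: Moves the arm, as the interface text tells. Its arguments: {"type":"object","properties":{"xyz":{"type":"array","items":{"type":"array","items":{"type":"number"}}},"turn":{"type":"array","items":{"type":"array","items":{"type":"number"}}},"gripper":{"type":"array","items":{"type":"number"}},"grip_force":{"type":"number"}},"required":["xyz","turn","gripper"]}

```bash
mkdir -p pics; ls; python3 - <<'E'
from station import manip, eyes, job
import cv2,numpy as np
for n in ("top","side"):
    im,d=eyes.get_image(n); cv2.imwrite(f"pics/{n}0.png",im[:,:,::-1]); np.savez(f"{n}0.npz",im=im,d=d); print(n,eyes.camera_model(n))
print(manip.get_state(),manip.tip_reach)
E
```

```text
pics
top {'fx': 393.64330156355595, 'fy': 393.64330156355595, 'cx': 260.67440257196984, 'cy': 194.00860068318323, 'k1': -0.018369541097212033, 'eye': array([ 0.38679567, -0.02561411,  1.1191218 ]), 'attitude': array([[-0.01180852, -0.98937862,  0.14488098],
       [-0.99991582,  0.01246294,  0.00361017],
       [-0.00537747, -0.14482615, -0.9894425 ]])}
side {'fx': 430.2079474471709, 'fy': 430.2079474471709, 'cx': 260.2408691638833, 'cy': 193.89371883020303, 'k1': 0.0012863689404642785, 'eye': array([0.29067364, 0.77415108, 0.6172326 ]), 'attitude': array([[-0.94915811, -0.18314175,  0.25604291],
       [-0.31472454,  0.53428529, -0.78453024],
       [ 0.00688028, -0.82522623, -0.56476042]])}
{'time': 0.1, 'joint_positions': array([-1.30502662,  0.46827452, -0.01161027,  1.60346986,  0.00599153,
        1.07140431, -0.05630629]), 'qd': array([-1.79653613e-03, -8.64966251e-04,  5.32775861e-04, -1.93869619e-03,
        1.21787728e-04,  9.00150579e-05,  1.70051860e-03]), 'tau': array([ 1.06480686e-03, -5.21643591e+01, -1.25511823e-02, -2.44364583e+01,
       -5.68623806e-02,  1.40591461e-02,  4.52358040e-05]), 'ee_pos': array([0.19743876, 0.61879699, 0.23077058]), 'orientation': array([[-9.52687368e-01,  3.03951715e-01, -3.65348772e-04],
       [ 3.03951917e-01,  9.52686229e-01, -1.47693671e-03],
       [-1.00854700e-04, -1.51810740e-03, -9.99998843e-01]]), 'wrist_force': array([-0.11311848,  0.19040016, -0.62352893]), 'moment': array([ 0.01277945,  0.02006853, -0.00933752]), 'grip_force': 0.0, 'finger_gap': 0.09211526052758919} 0.017
```

View pics/top0.png

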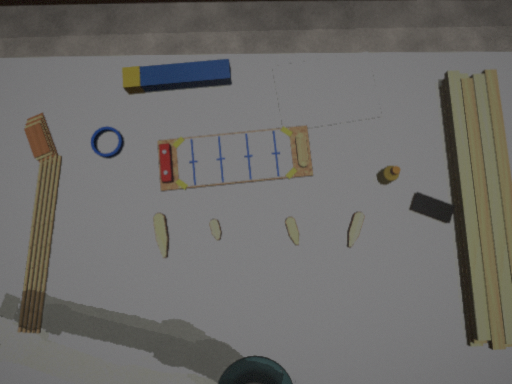

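View pics/side0.png

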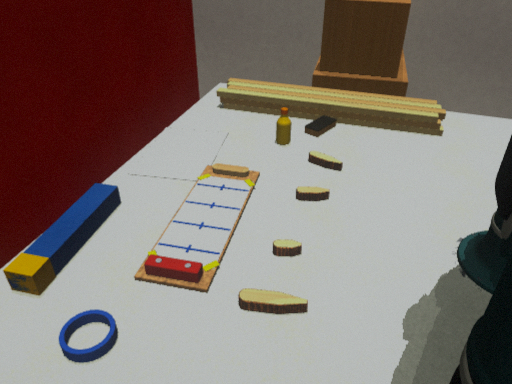

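The top view shows the ribs at about (161,235) for a, (215,229) for d, (292,230) for c and (355,229) for b. The lines are at columns 193, 221, 249 and 277, the red root is on the left at (165,162), and the glue is at (390,173). The side view shows the same layout, with the root block nearest the camera.

```bash
cat > h.py <<'E'
import cv2,numpy as np
from station import manip,eyes,job
def ray(cm,uv):
    uv=np.atleast_2d(np.asarray(uv,float))
    d=(uv-[cm['cx'],cm['cy']])/[cm['fx'],cm['fy']]; s=d.copy()
    for _ in range(8): s=d/(1+cm['k1']*(s**2).sum(1,keepdims=True))
    return np.c_[s,np.ones(len(s))]@np.array(cm['attitude']).T
def onplane(cm,uv,z):
    r=ray(cm,uv); return cm['eye']+r*((z-cm['eye'][2])/r[:,2])[:,None]
def tri(c1,u1,c2,u2):
    a=ray(c1,u1)[0];b=ray(c2,u2)[0];a/=np.linalg.norm(a);b/=np.linalg.norm(b)
    s=np.linalg.lstsq(np.c_[a,-b],c2['eye']-c1['eye'],rcond=None)[0]
    p=c1['eye']+a*s[0];q=c2['eye']+b*s[1]; return (p+q)/2,np.linalg.norm(p-q)
def proj(cm,p):
    c=(np.atleast_2d(p)-cm['eye'])@np.array(cm['attitude']); s=c[:,:2]/c[:,2:]
    return s*(1+cm['k1']*(s**2).sum(1,keepdims=True))*[cm['fx'],cm['fy']]+[cm['cx'],cm['cy']]
def hsv(im,k=4):
    return cv2.cvtColor(cv2.resize(im,None,fx=k,fy=k,interpolation=cv2.INTER_CUBIC),cv2.COLOR_RGB2HSV)
def blobs(mask,amin,k=4):
    n,l,st,c=cv2.connectedComponentsWithStats(mask)
    return [((c[i]+.5)/k-.5,st[i,4]/k/k,(np.argwhere(l==i)[:,::-1]+.5)/k-.5) for i in range(1,n) if st[i,4]>amin*k*k]
E
python3 - <<'E'
from h import *
t=np.load('top0.npz')['im'];s=np.load('side0.npz')['im']
a=cv2.resize(t[110:265,130:390],None,fx=3,fy=3,interpolation=cv2.INTER_CUBIC)
cv2.imwrite('pics/ztop.png',a[:,:,::-1])
a=cv2.resize(s[115:320,130:370],None,fx=2.8,fy=2.8,interpolation=cv2.INTER_CUBIC)
cv2.imwrite('pics/zside.png',a[:,:,::-1])
for n,im,pts in (('t',t,[(161,230),(215,229),(292,230),(355,229),(180,220),(221,170),(193,162),(165,162),(390,175)]),('s',s,[(265,297),(285,243),(312,190),(325,158),(285,252),(262,306),(330,250),(206,226),(175,267)])):
    h=cv2.cvtColor(im,cv2.COLOR_RGB2HSV)
    for p in pts: print(n,p,im[p[1],p[0]],h[p[1],p[0]])
E
```

```text
t (161, 230) [124 124  96] [ 30  58 124]
t (215, 229) [125 125 105] [ 30  41 125]
t (292, 230) [126 126 102] [ 30  49 126]
t (355, 229) [123 124 106] [ 32  37 124]
t (180, 220) [125 124 125] [150   2 125]
t (221, 170) [ 73  86 118] [111  97 118]
t (193, 162) [ 56  73 118] [112 134 118]
t (165, 162) [120  44  41] [  1 168 120]
t (390, 175) [101  87  46] [ 22 139 101]
s (265, 297) [185 173 109] [ 25 105 185]
s (285, 243) [185 188 124] [ 31  87 188]
s (312, 190) [183 173 110] [ 26 102 183]
s (325, 158) [182 185 122] [ 31  87 185]
s (285, 252) [71 53 43] [ 11 101  71]
s (262, 306) [77 53 41] [ 10 119  77]
s (330, 250) [184 188 186] [ 75   5 188]
s (206, 226) [ 51  81 141] [110 163 141]
s (175, 267) [167  39  33] [  1 205 167]
```

View pics/ztop.png

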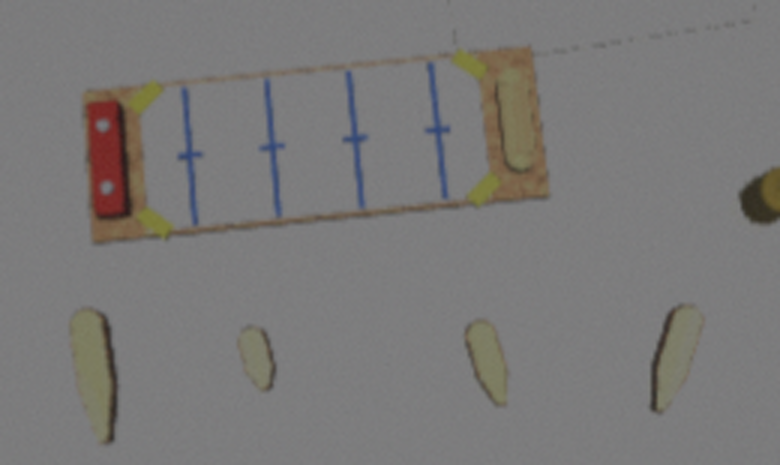

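View pics/zside.png

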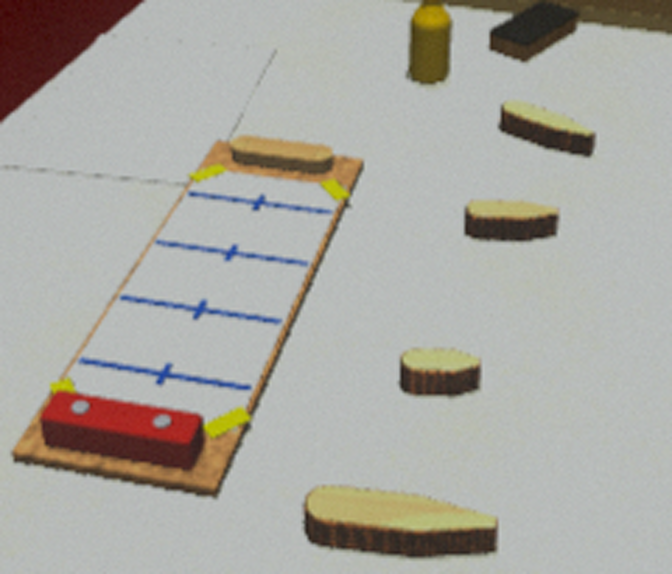

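The zooms confirm that all four noses point towards +x (up in the top view), with the root at the left (+y) end. Next I measure.

```bash
cat > meas.py <<'E'
from h import *
def axis2(P):
    (c,e,ev)=cv2.PCACompute2(P[:,:2].astype(np.float64),None)[:3]
    v=e[0]; v=v if v[0]>0 else -v   # along +x
    return c[0],v
def rib(P,halffit=True):
    """P: world top-face points. axis from the midline of the broad (parallel) part, centre by extents"""
    c,v=axis2(P)
    for _ in range(4):
        n=np.array([-v[1],v[0]]); q=(P[:,:2]-c)@np.c_[v,n]
        lo,hi=np.percentile(q[:,0],[.3,99.7]); L=hi-lo; m=(lo+hi)/2
        b=np.linspace(lo+.1*L,hi-.12*L,16); mid=[];w=[];x=[]
        for i in range(15):
            s=q[(q[:,0]>b[i])&(q[:,0]<b[i+1]),1]
            a,z=np.percentile(s,[1,99]); mid.append((a+z)/2);w.append(z-a);x.append((b[i]+b[i+1])/2)
        f=np.polyfit(x,mid,1); c=c+v*m+n*np.polyval(f,m); v=v+n*f[0]; v/=np.linalg.norm(v)
    return c,v,L,max(w)
def masks(im,cam):
    H=hsv(im)
    pale=cv2.inRange(H,(18,22,100),(42,255,255)) if cam=='top' else cv2.inRange(H,(18,50,125),(42,255,255))
    blue=cv2.inRange(H,(100,45,30),(125,255,255)) if cam=='top' else cv2.inRange(H,(100,70,40),(125,255,255))
    red=cv2.inRange(H,(0,110,60),(8,255,255)); return pale,blue,red
E
python3 - <<'E'
from meas import *
D={}
for n in('top','side'):
    im=np.load(n+'0.npz')['im']; D[n]=masks(im,n); cm=eyes.camera_model(n)
    for k,z in ((0,.024),(1,.010)):
        print(n,['pale','blue'][k])
        for c,a,P in blobs(D[n][k],25):
            W=onplane(cm,P,z)
            if not(.2<W[:,0].mean()<.75 and abs(W[:,1].mean())<.5): continue
            if k==0: 
                c2,v,L,w=rib(W); print(c.round(1),'ctr',c2.round(4),'ang',np.degrees(np.arctan2(v[1],v[0])).round(2),'L',L.round(4),'w',round(w,4),'cent',W.mean(0).round(4))
            else:
                c2,v=axis2(W); print(c.round(1),'ctr',W.mean(0).round(4),'ang',np.degrees(np.arctan2(v[1],v[0])).round(2),'L',np.ptp((W[:,:2]-c2)@v).round(4))
E
```

```text
top pale
[298.5 144.1] ctr [ 0.6925 -0.1337] ang 21.36 L 0.13 w 0.0526 cent [ 0.6904 -0.1317  0.024 ]
[177.4 141.9] ctr [0.7023 0.2146] ang -49.52 L 0.0421 w 0.0257 cent [0.7015 0.2159 0.024 ]
[291.7 172.3] ctr [ 0.6098 -0.1115] ang -46.52 L 0.0473 w 0.0201 cent [ 0.6083 -0.1103  0.024 ]
[175.7 170.9] ctr [0.6162 0.219 ] ang 23.73 L 0.0231 w 0.0106 cent [0.6165 0.2191 0.024 ]
[392.  174.2] ctr [ 0.5975 -0.3947] ang -83.4 L 0.0401 w 0.0322 cent [ 0.5991 -0.3944  0.024 ]
[180.9 183.9] ctr [0.5785 0.203 ] ang 55.15 L 0.0419 w 0.0269 cent [0.5789 0.2037 0.024 ]
[355.6 227.4] ctr [ 0.446  -0.2826] ang -19.76 L 0.1003 w 0.0278 cent [ 0.4503 -0.2841  0.024 ]
[160.1 232.5] ctr [0.4366 0.2584] ang 9.87 L 0.1239 w 0.0309 cent [0.4428 0.2593 0.024 ]
[292.6 229.4] ctr [ 0.4442 -0.1099] ang 15.84 L 0.0802 w 0.0274 cent [ 0.4467 -0.1091  0.024 ]
[214.7 228.5] ctr [0.4496 0.1068] ang 15.97 L 0.0592 w 0.0254 cent [0.4518 0.1073 0.024 ]
top blue
[106.1 141.4] ctr [0.7102 0.4281 0.01  ] ang 54.62 L 0.0988
[275.5 152.9] ctr [ 0.6689 -0.066   0.01  ] ang 5.14 L 0.1352
[248. 156.] ctr [0.661  0.0137 0.01
[... 680 characters left out ...]
0279 cent [ 0.4457 -0.11    0.024 ]
[286.1 243.2] ctr [0.4497 0.1055] ang 15.66 L 0.0579 w 0.0247 cent [0.4509 0.1059 0.024 ]
[151.9 252.2] ctr [0.7004 0.2206] ang -5.99 L 0.0228 w 0.0198 cent [0.7019 0.2207 0.024 ]
[210.7 265.7] ctr [0.5733 0.2182] ang 57.4 L 0.037 w 0.0238 cent [0.5731 0.2182 0.024 ]
[269.5 296.8] ctr [0.4348 0.2566] ang 9.57 L 0.1226 w 0.0307 cent [0.4401 0.2577 0.024 ]
side blue
[222.2 187. ] ctr [ 0.6682 -0.0675  0.01  ] ang 5.39 L 0.135
[212.4 204.9] ctr [0.6605 0.0124 0.01  ] ang 5.39 L 0.1359
[201.2 225.1] ctr [0.6531 0.0921 0.01  ] ang 5.34 L 0.1355
[188.3 248.2] ctr [0.6458 0.172  0.01  ] ang 5.22 L 0.1364
[ 87.6 335.5] ctr [0.7086 0.4239 0.01  ] ang -41.64 L 0.109
```

```bash
cat > go.py <<'E'
import sys
from h import *
from scipy.spatial.transform import Rotation as R
def go(x,y,z,yaw):
    """yaw: world angle (deg) of tool y; prints turn and the shift in the axes after it"""
    s=manip.get_state(); O=s['orientation']; t=np.radians(yaw)
    Y=np.array([np.cos(t),np.sin(t),0]); Z=np.array([0,0,-1.]); T=np.c_[np.cross(Y,Z),Y,Z]
    print('turn',np.degrees(R.from_matrix(O.T@T).as_rotvec()).round(2),'shift',(T.T@(np.array([x,y,z])-s['ee_pos'])*1e3).round(1),
     'at',s['ee_pos'].round(4),'gap',s['finger_gap'].round(4),'grip',round(float(s['grip_force']),1),'F',s['wrist_force'].round(1),'t',s['time'])
if __name__=='__main__': go(*map(float,sys.argv[1:5]))
E
python3 - <<'E'
from meas import *
ct,cs=eyes.camera_model('top'),eyes.camera_model('side')
ts,ss=[np.load(n+'0.npz')['im'] for n in('top','side')]
mt,ms=masks(ts,'top'),masks(ss,'side')
# ribs: same-edge-independent points: nose/tail extremes' midpoint from each view's own top-face centre (free of height error to 1st order)
def key(mask,cm,z,k,area=25):
    o=[]
    for c,a,P in blobs(mask,area):
        W=onplane(cm,P,z); m=W.mean(0)
        if k==0 and .4<m[0]<.5 or k==1 and .6<m[0]<.69 and abs(m[1])<.2: o.append((m[1],c))
    return [c for _,c in sorted(o,key=lambda e:-e[0])]
for k,z in((0,.024),(1,.01)):
    for a,b in zip(key(mt[k],ct,z,k),key(ms[k],cs,z,k)): print(['rib top','line'][k],*[np.round(v,4) for v in tri(ct,a,cs,b)])
E
python3 go.py .439 .258 .12 99.7
```

```text
rib top [0.4148 0.4697 0.2678] 0.0711
rib top [0.4173 0.4246 0.3092] 0.085
rib top [0.4041 0.3811 0.3565] 0.0888
rib top [0.4039 0.1873 0.2886] 0.0506
line [0.6456 0.173  0.011 ] 0.0012
line [0.6527 0.0933 0.0111] 0.001
line [0.6601 0.0135 0.0109] 0.0008
line [ 0.6679 -0.0661  0.0111] 0.0011Traceback (most recent call last):
  File "go.py", line 10, in <module>
    if __name__=='__main__': go(*map(float,sys.argv[1:5]))
                             ~~^^^^^^^^^^^^^^^^^^^^^^^^^^^
  File "go.py", line 9, in go
    'at',s['ee_pos'].round(4),'gap',s['finger_gap'].round(4),'grip',round(float(s['grip_force']),1),'F',s['wrist_force'].round(1),'t',s['time'])
                                    ^^^^^^^^^^^^^^^^^^^^^
AttributeError: 'float' object has no attribute 'round'
```

```bash
sed -i "s/s\['finger_gap'\].round(4)/round(float(s['finger_gap']),4)/" go.py
python3 - <<'E'
from meas import *
ct,cs=eyes.camera_model('top'),eyes.camera_model('side')
r=[]
for n,c in(('top',ct),('side',cs)):
    o=[]
    for u,a,P in blobs(masks(np.load(n+'0.npz')['im'],n)[0],25):
        m=onplane(c,P,.024).mean(0)
        if .43<m[0]<.47 and abs(m[1])<.3:o.append((-m[1],*u))
    r.append(sorted(o))
for a,b in zip(*r): print('rib top',*[np.round(v,4) for v in tri(ct,a[1:],cs,b[1:])])
E
python3 go.py .439 .258 .12 99.7
```

```text
rib top [0.4412 0.2587 0.025 ] 0.0029
rib top [0.4512 0.1071 0.025 ] 0.0011
rib top [ 0.4461 -0.1092  0.0245] 0.0012
rib top [ 0.4496 -0.2842  0.0236] 0.0013
turn [-9.00e-02 -2.00e-02 -2.74e+01] shift [-177.3 -396.3  110.8] at [0.1974 0.6188 0.2308] gap 0.0921 grip 0.0 F [-0.1  0.2 -0.6] t 0.1
```

Request:
send_rows(xyz=[[0,0,0],[0,0,0],[0,0,0],[-25,-56,5],[-25,-56,5],[-25,-57,20],[-26,-57,20],[-25,-57,20],[-25,-57,20],[-26,-56,20]], turn=[[0,0,-9.1],[0,0,-9.1],[0,0,-9.2],[0,0,0],[0,0,0],[0,0,0],[0,0,0],[0,0,0],[0,0,0],[0,0,0]], gripper=[0.7,0.7,0.7,0.7,0.7,0.7,0.7,0.7,0.7,0.7], grip_force=25)

```text
time: 1.35
ee_pos: [0.4319, 0.2683, 0.1254]
orientation: [[-0.986, -0.169, 0.0], [-0.169, 0.986, 0.0], [-0.0, 0.0, -1.0]]
wrist_force: [0.8, -0.1, 0.3]
finger_gap: 0.0643
grip_force: 0.0
```

```bash
python3 go.py .439 .258 .0205 99.7
```

```text
turn [0.   0.01 0.02] shift [ -5.2 -11.4 104.9] at [0.4319 0.2683 0.1254] gap 0.0643 grip 0.0 F [ 0.8 -0.1  0.3] t 1.35
```

Request:
send_rows(xyz=[[0,0,0],[0,0,20],[0,0,20],[0,0,20],[0,0,0],[0,0,0],[0,0,0],[0,0,0],[0,0,0],[0,0,0]], turn=[[0,0,0],[0,0,0],[0,0,0],[0,0,0],[0,0,0],[0,0,0],[0,0,0],[0,0,0],[0,0,0],[0,0,0]], gripper=[0.7,0.7,0.7,0.7,0.7,0.7,0.7,0.7,0.7,0.7])

```text
time: 2.6
ee_pos: [0.4313, 0.2701, 0.0661]
orientation: [[-0.986, -0.168, 0.0], [-0.168, 0.986, 0.0], [-0.0, 0.0, -1.0]]
wrist_force: [0.7, 0.6, 0.0]
finger_gap: 0.0641
grip_force: 0.0
```

```bash
python3 go.py .439 .258 .0205 99.7
```

```text
turn [ 0.01  0.02 -0.  ] shift [ -5.5 -13.2  45.6] at [0.4313 0.2701 0.0661] gap 0.0641 grip 0.0 F [0.7 0.6 0. ] t 2.6
```

Request:
send_rows(xyz=[[-5.5,-13,0],[0,0,15],[0,0,15],[0,0,10],[0,0,5.5],[0,0,0],[0,0,0],[0,0,0],[0,0,0],[0,0,0]], turn=[[0,0,0],[0,0,0],[0,0,0],[0,0,0],[0,0,0],[0,0,0],[0,0,0],[0,0,0],[0,0,0],[0,0,0]], gripper=[0.7,0.7,0.7,0.7,0.7,0.7,0.7,0.2,0.2,0.2])

```text
time: 3.85
ee_pos: [0.439, 0.2582, 0.0207]
orientation: [[-0.986, -0.169, 0.0], [-0.169, 0.986, 0.0], [-0.0, 0.0, -1.0]]
wrist_force: [-0.7, -0.0, 0.1]
finger_gap: 0.0363
grip_force: 0.0
```

Request:
send_rows(xyz=[[0,0,0],[0,0,0],[0,0,0],[0,0,0],[0,0,-10],[0,0,-30],[0,0,-30],[0,0,0],[0,0,0],[0,0,0]], turn=[[0,0,0],[0,0,0],[0,0,0],[0,0,0],[0,0,0],[0,0,0],[0,0,0],[0,0,0],[0,0,0],[0,0,0]], gripper=[0.1,0.1,0.1,0.1,0.1,0.1,0.1,0.1,0.1,0.1])

```text
time: 5.1
ee_pos: [0.4382, 0.2577, 0.0895]
orientation: [[-0.986, -0.169, -0.002], [-0.169, 0.986, -0.001], [0.002, -0.001, -1.0]]
wrist_force: [-0.3, -0.1, 0.5]
finger_gap: 0.0318
grip_force: 25.0
```

```bash
python3 go.py .6492 .1730 .09 95.25
```

```text
turn [-0.05 -0.1   4.45] shift [-202.4 -103.7   -0.5] at [0.4382 0.2577 0.0895] gap 0.0318 grip 25.0 F [-0.3 -0.1  0.5] t 5.1
```

Request:
send_rows(xyz=[[0,0,0],[-25,-13,0],[-30,-15,0],[-30,-15,0],[-30,-15,0],[-30,-15,0],[-30,-15,0],[-27,-15,0],[0,0,0],[0,0,0]], turn=[[0,0,4.5],[0,0,0],[0,0,0],[0,0,0],[0,0,0],[0,0,0],[0,0,0],[0,0,0],[0,0,0],[0,0,0]], gripper=[0.1,0.1,0.1,0.1,0.1,0.1,0.1,0.1,0.1,0.1])

```text
time: 6.35
ee_pos: [0.6479, 0.1743, 0.0892]
orientation: [[-0.996, -0.091, -0.003], [-0.091, 0.996, -0.0], [0.003, 0.0, -1.0]]
wrist_force: [-0.3, 0.3, -1.3]
finger_gap: 0.0317
grip_force: 25.0
```

```bash
cat > snap.py <<'E'
import sys
from h import *
for n in('top','side'):
    im,d=eyes.get_image(n); np.savez(n+'1.npz',im=im)
    a=im[110:265,130:390] if n=='top' else im[115:320,100:370]
    cv2.imwrite(f'pics/{n}{sys.argv[1]}.png',cv2.resize(a,None,fx=2.8,fy=2.8,interpolation=cv2.INTER_CUBIC)[:,:,::-1])
E
python3 snap.py 1; python3 go.py .6495 .1730 .0315 95.25
```

```text
turn [ 0.02 -0.09  0.04] shift [-1.3 -2.1 58.4] at [0.648  0.175  0.0899] gap 0.0319 grip 25.0 F [ 0.1 -0.3 -0.1] t 6.45
```

View pics/side1.png

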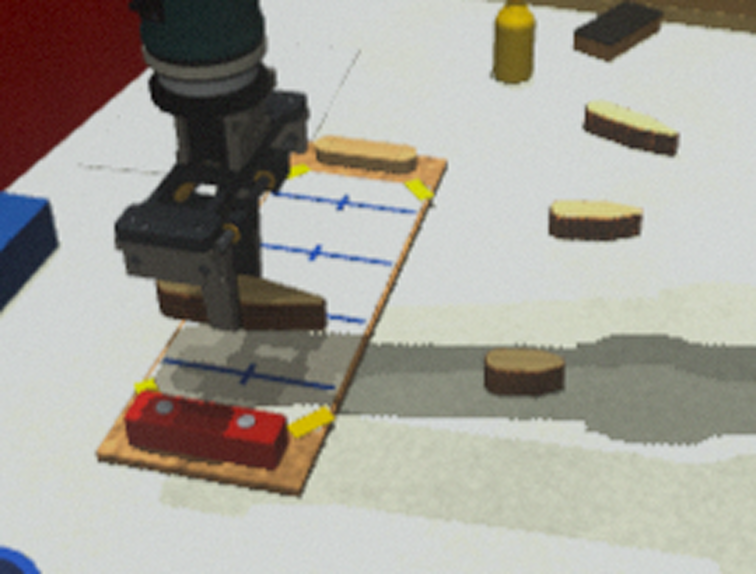

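The side view shows rib a held level in the jaws above line 1, which is free at (245,372) in the crop. Lowering it.

Request:
send_rows(xyz=[[-1.3,-2,0],[0,0,15],[0,0,15],[0,0,15],[0,0,8],[0,0,5],[0,0,0],[0,0,0],[0,0,0],[0,0,0]], turn=[[0,0,0],[0,0,0],[0,0,0],[0,0,0],[0,0,0],[0,0,0],[0,0,0],[0,0,0],[0,0,0],[0,0,0]], gripper=[0.1,0.1,0.1,0.1,0.1,0.1,0.1,0.1,0.1,0.1])

```text
time: 7.7
ee_pos: [0.651, 0.1721, 0.0329]
orientation: [[-0.996, -0.091, 0.001], [-0.091, 0.996, 0.0], [-0.001, 0.0, -1.0]]
wrist_force: [-0.2, 0.5, -0.8]
finger_gap: 0.0318
grip_force: 25.0
```

```bash
python3 go.py .6495 .1730 .0310 95.25
```

```text
turn [ 0.01  0.04 -0.05] shift [1.4 1.  1.9] at [0.651  0.1721 0.0329] gap 0.0318 grip 25.0 F [-0.2  0.5 -0.8] t 7.7
```

Request:
send_rows(xyz=[[1,1,1],[0,0,0],[0,0,0],[0,0,0],[0,0,0],[0,0,0],[0,0,0],[0,0,0],[0,0,0],[0,0,0]], turn=[[0,0,0],[0,0,0],[0,0,0],[0,0,0],[0,0,0],[0,0,0],[0,0,0],[0,0,0],[0,0,0],[0,0,0]], gripper=[0.1,0.1,0.1,0.1,0.1,0.1,0.1,0.1,0.1,0.1])

```text
time: 8.95
ee_pos: [0.6498, 0.173, 0.0315]
orientation: [[-0.996, -0.091, 0.0], [-0.091, 0.996, 0.0], [-0.0, 0.0, -1.0]]
wrist_force: [-0.9, -0.5, -0.4]
finger_gap: 0.0318
grip_force: 25.0
```

```bash
python3 go.py .6495 .1730 .0310 95.25
```

```text
turn [ 0.    0.01 -0.04] shift [0.3 0.1 0.5] at [0.6498 0.173  0.0315] gap 0.0318 grip 25.0 F [-0.9 -0.5 -0.4] t 8.95
```

Request:
send_rows(xyz=[[0,0,0.4],[0,0,0],[0,0,0],[0,0,0],[0,0,0],[0,0,-5],[0,0,-15],[0,0,-30],[0,0,-40],[0,0,0]], turn=[[0,0,0],[0,0,0],[0,0,0],[0,0,0],[0,0,0],[0,0,0],[0,0,0],[0,0,0],[0,0,0],[0,0,0]], gripper=[0.1,0.2,0.35,0.5,0.55,0.55,0.55,0.55,0.55,0.55])

```text
time: 10.2
ee_pos: [0.6525, 0.1737, 0.1262]
orientation: [[-0.996, -0.091, 0.008], [-0.091, 0.996, 0.003], [-0.008, 0.002, -1.0]]
wrist_force: [-0.5, -0.1, -0.5]
finger_gap: 0.0504
grip_force: 0.0
```

```bash
python3 go.py .449 -.2837 .12 70.5
```

```text
turn [ 0.2   0.44 24.7 ] shift [  39.2 -499.1    6.2] at [0.6525 0.1737 0.1262] gap 0.0504 grip 0.0 F [-0.5 -0.1 -0.5] t 10.2
```

Request:
send_rows(xyz=[[0,0,0],[0,0,0],[0,0,0],[5,-45,0],[5,-50,0],[5,-50,0],[5,-50,0],[5,-50,0],[5,-50,0],[5,-50,0]], turn=[[0,0,8.2],[0,0,8.2],[0,0,8.3],[0,0,0],[0,0,0],[0,0,0],[0,0,0],[0,0,0],[0,0,0],[0,0,0]], gripper=[0.6,0.6,0.6,0.6,0.6,0.6,0.6,0.6,0.6,0.6])

```text
time: 11.45
ee_pos: [0.5006, -0.1419, 0.1211]
orientation: [[-0.943, 0.334, 0.0], [0.334, 0.943, 0.0], [-0.0, 0.0, -1.0]]
wrist_force: [0.3, -1.0, 0.6]
finger_gap: 0.0554
grip_force: 0.0
```

Request:
send_rows(xyz=[[2,-50,0],[2,-50,0],[0,-40,0],[0,-10,20],[0,0,20],[0,0,10],[0,0,0],[0,0,0],[0,0,0],[0,0,0]], turn=[[0,0,0],[0,0,0],[0,0,0],[0,0,0],[0,0,0],[0,0,0],[0,0,0],[0,0,0],[0,0,0],[0,0,0]], gripper=[0.65,0.65,0.65,0.65,0.65,0.65,0.65,0.65,0.65,0.65])

```text
time: 12.7
ee_pos: [0.4481, -0.2807, 0.0715]
orientation: [[-0.943, 0.334, 0.001], [0.334, 0.943, -0.0], [-0.001, -0.0, -1.0]]
wrist_force: [-0.5, -0.7, -0.4]
finger_gap: 0.0599
grip_force: 0.0
```

```bash
python3 snap.py 2; python3 - <<'E'
from meas import *
for n in('top','side'):
    im=np.load(n+'1.npz')['im']; cm=eyes.camera_model(n); m=masks(im,n)
    for c,a,P in blobs(m[0],25):
        for z in(.024,.034):
            W=onplane(cm,P,z)
            if not(.42<W[:,0].mean()<.69 and abs(W[:,1].mean())<.3): continue
            c2,v,L,w=rib(W); print(n,z,'ctr',c2.round(4),'ang',np.degrees(np.arctan2(v[1],v[0])).round(2),'L',L.round(4),'w',round(w,4))
E
python3 go.py .449 -.2837 .0205 70.5
```

```text
top 0.024 ctr [ 0.6905 -0.1335] ang 20.08 L 0.1331 w 0.0527
top 0.034 ctr [ 0.6877 -0.1325] ang 20.08 L 0.1319 w 0.0522
top 0.024 ctr [0.6508 0.1746] ang 5.23 L 0.1267 w 0.0321
top 0.034 ctr [0.6483 0.1728] ang 5.23 L 0.1256 w 0.0318
top 0.024 ctr [ 0.6099 -0.1114] ang -45.66 L 0.0472 w 0.0211
top 0.034 ctr [ 0.6078 -0.1106] ang -45.66 L 0.0468 w 0.0209
top 0.024 ctr [0.6165 0.2191] ang 21.78 L 0.0237 w 0.0109
top 0.034 ctr [0.6144 0.2169] ang 21.78 L 0.0235 w 0.0108
top 0.024 ctr [0.5787 0.2038] ang 53.06 L 0.04 w 0.026
top 0.034 ctr [0.5769 0.2017] ang 53.06 L 0.0396 w 0.0257
top 0.024 ctr [ 0.4713 -0.2897] ang -15.2 L 0.0272 w 0.0093
top 0.034 ctr [ 0.4705 -0.2873] ang -15.2 L 0.0269 w 0.0092
top 0.024 ctr [ 0.444  -0.1092] ang 14.64 L 0.0803 w 0.0295
top 0.034 ctr [ 0.4435 -0.1085] ang 14.64 L 0.0796 w 0.0293
top 0.024 ctr [0.4498 0.1063] ang 15.33 L 0.0589 w 0.0258
top 0.034 ctr [0.4492 0.1051] ang 15.33 L 0.0584 w 0.0256
side 0.024 ctr [ 0.6763 -0.1424] ang 4.99 L 0.1023 w 0.0323
side 0.034 ctr [ 0.6698 -0.1269] ang 4.99 L 0.1005 w 0.0318
side 0.024 ctr [ 0.6027 -0.0914] ang -44.27 L 0.0435 w 0.0192
side 0.034 ctr [ 0.5975 -0.0768] ang -44.27 L 0.0428 w 0.0188
side 0.024 ctr [ 0.4429 -0.1111] ang 16.53 L 0.0796 w 0.028
side 0.034 ctr [ 0.4403 -0.0962] ang 16.53 L 0.0783 w 0.0275
side 0.024 ctr [0.6521 0.1618] ang 5.1 L 0.1241 w 0.0311
side 0.034 ctr [0.646  0.1721] ang 5.1 L 0.122 w 0.0306
side 0.024 ctr [0.4497 0.1056] ang 15.49 L 0.058 w 0.0246
side 0.034 ctr [0.447  0.1169] ang 15.49 L 0.057 w 0.0242
side 0.024 ctr [0.5729 0.2181] ang 57.78 L 0.0367 w 0.0242
side 0.034 ctr [0.5682 0.2275] ang 57.78 L 0.0361 w 0.0238
turn [-0.    0.03  0.01] shift [-2.  -2.5 50.9] at [ 0.448  -0.2807  0.0714] gap 0.0595 grip 0.0 F [ 0.2  0.4 -0.8] t 12.8
```

View pics/top2.png

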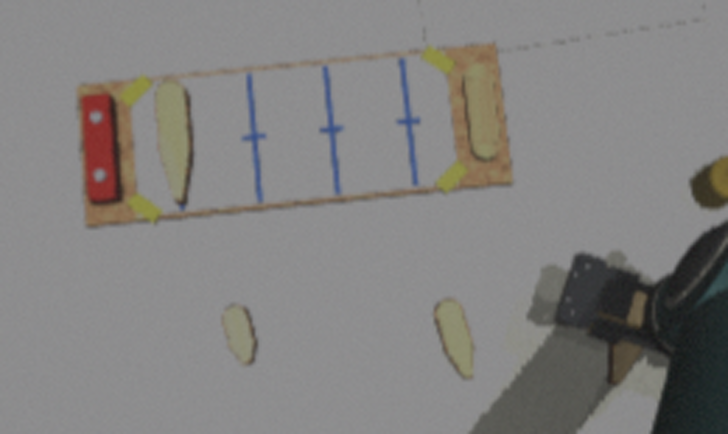

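The top view shows rib a on line 1, within about 1 mm and parallel (5.2°). The gripper is over rib b. Grasping b.

Request:
send_rows(xyz=[[-2,-2.5,0],[0,0,15],[0,0,15],[0,0,12],[0,0,8.5],[0,0,0],[0,0,0],[0,0,0],[0,0,0],[0,0,0]], turn=[[0,0,0],[0,0,0],[0,0,0],[0,0,0],[0,0,0],[0,0,0],[0,0,0],[0,0,0],[0,0,0],[0,0,0]], gripper=[0.65,0.65,0.65,0.65,0.65,0.65,0.65,0.2,0.2,0.2])

```text
time: 14.05
ee_pos: [0.449, -0.2837, 0.0208]
orientation: [[-0.943, 0.334, 0.0], [0.334, 0.943, -0.0], [-0.0, -0.0, -1.0]]
wrist_force: [0.3, 0.5, -0.5]
finger_gap: 0.0318
grip_force: 0.0
```

Request:
send_rows(xyz=[[0,0,0],[0,0,0],[0,0,0],[0,0,0],[0,0,-10],[0,0,-30],[0,0,-30],[0,0,0],[0,0,0],[0,0,0]], turn=[[0,0,0],[0,0,0],[0,0,0],[0,0,0],[0,0,0],[0,0,0],[0,0,0],[0,0,0],[0,0,0],[0,0,0]], gripper=[0.1,0.1,0.1,0.1,0.1,0.1,0.1,0.1,0.1,0.1])

```text
time: 15.3
ee_pos: [0.4481, -0.2833, 0.0895]
orientation: [[-0.943, 0.334, -0.002], [0.334, 0.943, 0.001], [0.002, 0.0, -1.0]]
wrist_force: [-0.1, -0.1, -0.8]
finger_gap: 0.03
grip_force: 25.0
```

```bash
python3 go.py .6566 .0932 .09 95.25
```

```text
turn [  0.04  -0.11 -24.75] shift [-242.1  355.8   -0.5] at [ 0.4481 -0.2833  0.0895] gap 0.03 grip 25.0 F [-0.1 -0.1 -0.8] t 15.3
```

Request:
send_rows(xyz=[[0,0,0],[0,0,0],[0,0,0],[-20,30,0],[-28,40,0],[-28,40,0],[-28,40,0],[-28,40,0],[-28,40,0],[-28,40,0]], turn=[[0,0,-8.2],[0,0,-8.3],[0,0,-8.2],[0,0,0],[0,0,0],[0,0,0],[0,0,0],[0,0,0],[0,0,0],[0,0,0]], gripper=[0.1,0.1,0.1,0.1,0.1,0.1,0.1,0.1,0.1,0.1])

```text
time: 16.55
ee_pos: [0.6116, 0.0036, 0.0893]
orientation: [[-0.996, -0.091, -0.002], [-0.091, 0.996, -0.0], [0.002, -0.0, -1.0]]
wrist_force: [1.0, 0.2, -1.1]
finger_gap: 0.0296
grip_force: 25.0
```

Request:
send_rows(xyz=[[-27,40,0],[-20,30,0],[-7,16,0],[0,0,20],[0,0,20],[0,0,0],[0,0,0],[0,0,0],[0,0,0],[0,0,0]], turn=[[0,0,0],[0,0,0],[0,0,0],[0,0,0],[0,0,0],[0,0,0],[0,0,0],[0,0,0],[0,0,0],[0,0,0]], gripper=[0.1,0.1,0.1,0.1,0.1,0.1,0.1,0.1,0.1,0.1])

```text
time: 17.8
ee_pos: [0.6578, 0.0929, 0.051]
orientation: [[-0.996, -0.091, 0.001], [-0.091, 0.996, 0.0], [-0.001, 0.0, -1.0]]
wrist_force: [0.1, -1.0, -0.3]
finger_gap: 0.03
grip_force: 25.0
```

```bash
python3 go.py .6566 .0932 .0312 95.25
```

```text
turn [ 0.01  0.04 -0.04] shift [ 1.1  0.4 19.8] at [0.6578 0.0929 0.051 ] gap 0.03 grip 25.0 F [ 0.1 -1.  -0.3] t 17.8
```

Request:
send_rows(xyz=[[0.7,0.4,0],[0,0,8],[0,0,7],[0,0,4],[0,0,0],[0,0,0],[0,0,0],[0,0,0],[0,0,0],[0,0,0]], turn=[[0,0,0],[0,0,0],[0,0,0],[0,0,0],[0,0,0],[0,0,0],[0,0,0],[0,0,0],[0,0,0],[0,0,0]], gripper=[0.1,0.1,0.1,0.1,0.1,0.1,0.1,0.1,0.1,0.1])

```text
time: 19.05
ee_pos: [0.6568, 0.0931, 0.0316]
orientation: [[-0.996, -0.091, 0.0], [-0.091, 0.996, 0.0], [-0.0, 0.0, -1.0]]
wrist_force: [0.4, -0.2, -0.8]
finger_gap: 0.0299
grip_force: 25.0
```

```bash
python3 go.py .6566 .0932 .0312 95.25
```

```text
turn [ 0.    0.   -0.05] shift [0.2 0.1 0.4] at [0.6568 0.0931 0.0316] gap 0.0299 grip 25.0 F [ 0.4 -0.2 -0.8] t 19.05
```

Request:
send_rows(xyz=[[0,0,0.4],[0,0,0],[0,0,0],[0,0,0],[0,0,0],[0,0,-5],[0,0,-15],[0,0,-30],[0,0,-40],[0,0,0]], turn=[[0,0,0],[0,0,0],[0,0,0],[0,0,0],[0,0,0],[0,0,0],[0,0,0],[0,0,0],[0,0,0],[0,0,0]], gripper=[0.1,0.2,0.35,0.5,0.55,0.55,0.55,0.55,0.55,0.55])

```text
time: 20.3
ee_pos: [0.6596, 0.0935, 0.1261]
orientation: [[-0.996, -0.091, 0.008], [-0.091, 0.996, 0.002], [-0.008, 0.001, -1.0]]
wrist_force: [-0.9, -0.3, 0.4]
finger_gap: 0.0503
grip_force: 0.0
```

```bash
python3 go.py .4464 -.1096 .0705 106
```

```text
turn [  0.     0.47 -10.8 ] shift [ 260.9 -136.5   55.6] at [0.6596 0.0935 0.1261] gap 0.0503 grip 0.0 F [-0.9 -0.3  0.4] t 20.3
```

Request:
send_rows(xyz=[[0,0,0],[0,0,0],[30,-15,0],[40,-20,0],[40,-21,0],[40,-21,0],[40,-21,0],[40,-21,0],[28,-17,0],[0,0,0]], turn=[[0,0,-5.4],[0,0,-5.4],[0,0,0],[0,0,0],[0,0,0],[0,0,0],[0,0,0],[0,0,0],[0,0,0],[0,0,0]], gripper=[0.6,0.6,0.6,0.65,0.65,0.65,0.65,0.65,0.65,0.65])

```text
time: 21.55
ee_pos: [0.4445, -0.1105, 0.1212]
orientation: [[-0.962, -0.272, -0.001], [-0.272, 0.962, -0.0], [0.001, -0.0, -1.0]]
wrist_force: [1.0, 1.0, -0.4]
finger_gap: 0.0598
grip_force: 0.0
```

Request:
send_rows(xyz=[[0,0,20],[0,0,20],[0,0,15],[0,0,0],[0,0,0],[0,0,0],[0,0,0],[0,0,0],[0,0,0],[0,0,0]], turn=[[0,0,0],[0,0,0],[0,0,0],[0,0,0],[0,0,0],[0,0,0],[0,0,0],[0,0,0],[0,0,0],[0,0,0]], gripper=[0.65,0.65,0.65,0.65,0.65,0.65,0.65,0.65,0.65,0.65])

```text
time: 22.8
ee_pos: [0.4463, -0.1087, 0.0662]
orientation: [[-0.961, -0.276, 0.0], [-0.276, 0.961, 0.0], [-0.0, -0.0, -1.0]]
wrist_force: [0.2, -0.3, 0.2]
finger_gap: 0.0594
grip_force: 0.0
```

```bash
python3 go.py .4464 -.1096 .0205 106
```

```text
turn [-0.    0.01  0.  ] shift [ 0.1 -0.9 45.7] at [ 0.4463 -0.1087  0.0662] gap 0.0594 grip 0.0 F [ 0.2 -0.3  0.2] t 22.8
```

Request:
send_rows(xyz=[[0,-1,0],[0,0,15],[0,0,15],[0,0,10],[0,0,5.5],[0,0,0],[0,0,0],[0,0,0],[0,0,0],[0,0,0]], turn=[[0,0,0],[0,0,0],[0,0,0],[0,0,0],[0,0,0],[0,0,0],[0,0,0],[0,0,0],[0,0,0],[0,0,0]], gripper=[0.65,0.65,0.65,0.65,0.65,0.65,0.65,0.2,0.2,0.2])

```text
time: 24.05
ee_pos: [0.4467, -0.1097, 0.0208]
orientation: [[-0.961, -0.276, 0.0], [-0.276, 0.961, -0.0], [-0.0, -0.0, -1.0]]
wrist_force: [-0.2, -1.0, 0.8]
finger_gap: 0.0319
grip_force: 0.0
```

Request:
send_rows(xyz=[[0,0,0],[0,0,0],[0,0,0],[0,0,0],[0,0,-10],[0,0,-30],[0,0,-30],[0,0,0],[0,0,0],[0,0,0]], turn=[[0,0,0],[0,0,0],[0,0,0],[0,0,0],[0,0,0],[0,0,0],[0,0,0],[0,0,0],[0,0,0],[0,0,0]], gripper=[0.1,0.1,0.1,0.1,0.1,0.1,0.1,0.1,0.1,0.1])

```text
time: 25.3
ee_pos: [0.4458, -0.1096, 0.0898]
orientation: [[-0.961, -0.276, -0.002], [-0.276, 0.961, 0.0], [0.002, 0.001, -1.0]]
wrist_force: [-0.5, 0.6, -0.4]
finger_gap: 0.0278
grip_force: 25.0
```

```bash
python3 go.py .6638 .0134 .09 95.25
```

```text
turn [ 0.04 -0.11 10.75] shift [-2.283e+02  1.025e+02 -2.000e-01] at [ 0.4458 -0.1096  0.0898] gap 0.0278 grip 25.0 F [-0.5  0.6 -0.4] t 25.3
```

Request:
send_rows(xyz=[[0,0,0],[0,0,0],[-25,11,0],[-35,15,0],[-35,16,0],[-35,16,0],[-35,16,0],[-35,16,0],[-28,12.5,0],[0,0,0]], turn=[[0,0,5.4],[0,0,5.4],[0,0,0],[0,0,0],[0,0,0],[0,0,0],[0,0,0],[0,0,0],[0,0,0],[0,0,0]], gripper=[0.1,0.1,0.1,0.1,0.1,0.1,0.1,0.1,0.1,0.1])

```text
time: 26.55
ee_pos: [0.6649, 0.0151, 0.0889]
orientation: [[-0.996, -0.093, -0.001], [-0.093, 0.996, 0.001], [0.001, 0.001, -1.0]]
wrist_force: [-0.5, -0.3, -0.2]
finger_gap: 0.0275
grip_force: 25.0
```

Request:
send_rows(xyz=[[0,0,0],[0,0,20],[0,0,20],[0,0,0],[0,0,0],[0,0,0],[0,0,0],[0,0,0],[0,0,0],[0,0,0]], turn=[[0,0,0],[0,0,0],[0,0,0],[0,0,0],[0,0,0],[0,0,0],[0,0,0],[0,0,0],[0,0,0],[0,0,0]], gripper=[0.1,0.1,0.1,0.1,0.1,0.1,0.1,0.1,0.1,0.1])

```text
time: 27.8
ee_pos: [0.6644, 0.0131, 0.0508]
orientation: [[-0.996, -0.091, 0.0], [-0.091, 0.996, 0.0], [-0.0, 0.0, -1.0]]
wrist_force: [1.1, -0.2, -0.3]
finger_gap: 0.028
grip_force: 25.0
```

```bash
python3 go.py .6640 .0134 .0312 95.25
```

```text
turn [ 0.    0.01 -0.04] shift [ 0.3  0.3 19.6] at [0.6644 0.0131 0.0508] gap 0.028 grip 25.0 F [ 1.1 -0.2 -0.3] t 27.8
```

Request:
send_rows(xyz=[[0.2,0.3,0],[0,0,8],[0,0,7],[0,0,4],[0,0,0],[0,0,0],[0,0,0],[0,0,0],[0,0,0],[0,0,0]], turn=[[0,0,0],[0,0,0],[0,0,0],[0,0,0],[0,0,0],[0,0,0],[0,0,0],[0,0,0],[0,0,0],[0,0,0]], gripper=[0.1,0.1,0.1,0.1,0.1,0.1,0.1,0.1,0.1,0.1])

```text
time: 29.05
ee_pos: [0.6641, 0.0134, 0.0317]
orientation: [[-0.996, -0.091, 0.0], [-0.091, 0.996, 0.0], [-0.0, 0.0, -1.0]]
wrist_force: [0.1, 0.1, -0.3]
finger_gap: 0.0275
grip_force: 25.0
```

```bash
python3 go.py .6640 .0134 .0312 95.25
```

```text
turn [ 0.    0.01 -0.05] shift [0.1 0.1 0.5] at [0.6641 0.0134 0.0317] gap 0.0275 grip 25.0 F [ 0.1  0.1 -0.3] t 29.05
```

Request:
send_rows(xyz=[[0,0,0.4],[0,0,0],[0,0,0],[0,0,0],[0,0,0],[0,0,-5],[0,0,-15],[0,0,-30],[0,0,-40],[0,0,0]], turn=[[0,0,0],[0,0,0],[0,0,0],[0,0,0],[0,0,0],[0,0,0],[0,0,0],[0,0,0],[0,0,0],[0,0,0]], gripper=[0.1,0.2,0.35,0.5,0.55,0.55,0.55,0.55,0.55,0.55])

```text
time: 30.3
ee_pos: [0.6669, 0.0134, 0.1263]
orientation: [[-0.996, -0.091, 0.008], [-0.091, 0.996, 0.001], [-0.008, -0.0, -1.0]]
wrist_force: [-0.9, 0.2, -0.1]
finger_gap: 0.0509
grip_force: 0.0
```

```bash
python3 go.py .4521 .1069 .0705 105.7
```

```text
turn [ -0.05   0.47 -10.5 ] shift [181.5 148.1  55.8] at [0.6669 0.0134 0.1263] gap 0.0509 grip 0.0 F [-0.9  0.2 -0.1] t 30.3
```

Request:
send_rows(xyz=[[0,0,0],[0,0,0],[20,15,0],[30,25,0],[30,25,0],[30,25,0],[30,25,0],[25,20,0],[14,13,0],[0,0,0]], turn=[[0,0,-5.2],[0,0,-5.3],[0,0,0],[0,0,0],[0,0,0],[0,0,0],[0,0,0],[0,0,0],[0,0,0],[0,0,0]], gripper=[0.6,0.6,0.6,0.6,0.6,0.6,0.6,0.6,0.6,0.6])

```text
time: 31.55
ee_pos: [0.4513, 0.1079, 0.1215]
orientation: [[-0.962, -0.272, 0.0], [-0.272, 0.962, 0.0], [-0.0, 0.0, -1.0]]
wrist_force: [0.9, 0.7, 0.0]
finger_gap: 0.0552
grip_force: 0.0
```

Request:
send_rows(xyz=[[0,0,20],[0,0,20],[0,0,15],[0,0,0],[0,0,0],[0,0,0],[0,0,0],[0,0,0],[0,0,0],[0,0,0]], turn=[[0,0,0],[0,0,0],[0,0,0],[0,0,0],[0,0,0],[0,0,0],[0,0,0],[0,0,0],[0,0,0],[0,0,0]], gripper=[0.6,0.6,0.6,0.6,0.6,0.6,0.6,0.6,0.6,0.6])

```text
time: 32.8
ee_pos: [0.4518, 0.1074, 0.0663]
orientation: [[-0.963, -0.271, 0.0], [-0.271, 0.963, 0.0], [-0.0, 0.0, -1.0]]
wrist_force: [0.0, -0.4, -0.5]
finger_gap: 0.0552
grip_force: 0.0
```

```bash
python3 go.py .4521 .1069 .0205 105.7
```

```text
turn [0.   0.01 0.  ] shift [-0.2 -0.6 45.8] at [0.4518 0.1074 0.0663] gap 0.0552 grip 0.0 F [ 0.  -0.4 -0.5] t 32.8
```

Request:
send_rows(xyz=[[-0.2,-0.6,0],[0,0,15],[0,0,15],[0,0,10],[0,0,5.5],[0,0,0],[0,0,0],[0,0,0],[0,0,0],[0,0,0]], turn=[[0,0,0],[0,0,0],[0,0,0],[0,0,0],[0,0,0],[0,0,0],[0,0,0],[0,0,0],[0,0,0],[0,0,0]], gripper=[0.6,0.6,0.6,0.6,0.6,0.6,0.6,0.2,0.2,0.2])

```text
time: 34.05
ee_pos: [0.4522, 0.1069, 0.0209]
orientation: [[-0.963, -0.271, 0.0], [-0.271, 0.963, 0.0], [-0.0, 0.0, -1.0]]
wrist_force: [-0.2, -0.2, -0.4]
finger_gap: 0.0273
grip_force: 0.0
```

Request:
send_rows(xyz=[[0,0,0],[0,0,0],[0,0,0],[0,0,0],[0,0,-10],[0,0,-30],[0,0,-30],[0,0,0],[0,0,0],[0,0,0]], turn=[[0,0,0],[0,0,0],[0,0,0],[0,0,0],[0,0,0],[0,0,0],[0,0,0],[0,0,0],[0,0,0],[0,0,0]], gripper=[0.1,0.1,0.1,0.1,0.1,0.1,0.1,0.1,0.1,0.1])

```text
time: 35.3
ee_pos: [0.4513, 0.1066, 0.0899]
orientation: [[-0.963, -0.271, -0.002], [-0.271, 0.963, -0.001], [0.002, -0.0, -1.0]]
wrist_force: [0.2, -0.2, -0.3]
finger_gap: 0.0261
grip_force: 25.0
```

```bash
python3 go.py .6711 -.0666 .09 95.25
```

```text
turn [-1.000e-02 -1.100e-01  1.046e+01] shift [-2.030e+02 -1.926e+02 -1.000e-01] at [0.4513 0.1066 0.0899] gap 0.0261 grip 25.0 F [ 0.2 -0.2 -0.3] t 35.3
```

Request:
send_rows(xyz=[[0,0,0],[0,0,0],[-22,-22,0],[-32,-30,0],[-32,-30,0],[-32,-30,0],[-32,-30,0],[-32,-30,0],[-20,-20.5,0],[0,0,0]], turn=[[0,0,5.2],[0,0,5.2],[0,0,0],[0,0,0],[0,0,0],[0,0,0],[0,0,0],[0,0,0],[0,0,0],[0,0,0]], gripper=[0.1,0.1,0.1,0.1,0.1,0.1,0.1,0.1,0.1,0.1])

```text
time: 36.55
ee_pos: [0.6711, -0.0684, 0.089]
orientation: [[-0.996, -0.089, -0.002], [-0.089, 0.996, -0.001], [0.002, -0.001, -1.0]]
wrist_force: [-0.7, 0.7, -1.6]
finger_gap: 0.026
grip_force: 25.0
```

Request:
send_rows(xyz=[[0,0,0],[0,0,20],[0,0,20],[0,0,0],[0,0,0],[0,0,0],[0,0,0],[0,0,0],[0,0,0],[0,0,0]], turn=[[0,0,0],[0,0,0],[0,0,0],[0,0,0],[0,0,0],[0,0,0],[0,0,0],[0,0,0],[0,0,0],[0,0,0]], gripper=[0.1,0.1,0.1,0.1,0.1,0.1,0.1,0.1,0.1,0.1])

```text
time: 37.8
ee_pos: [0.6711, -0.0662, 0.0509]
orientation: [[-0.996, -0.092, 0.0], [-0.092, 0.996, 0.0], [-0.0, -0.0, -1.0]]
wrist_force: [-0.4, 0.8, -0.6]
finger_gap: 0.0257
grip_force: 25.0
```

```bash
python3 go.py .6711 -.0666 .0312 95.25
```

```text
turn [-0.    0.01  0.05] shift [ 0.  -0.4 19.7] at [ 0.6711 -0.0662  0.0509] gap 0.0257 grip 25.0 F [-0.4  0.8 -0.6] t 37.8
```

Request:
send_rows(xyz=[[0,-0.4,0],[0,0,8],[0,0,7],[0,0,4.3],[0,0,0],[0,0,0],[0,0,0],[0,0,0],[0,0,0],[0,0,0]], turn=[[0,0,0],[0,0,0],[0,0,0],[0,0,0],[0,0,0],[0,0,0],[0,0,0],[0,0,0],[0,0,0],[0,0,0]], gripper=[0.1,0.1,0.1,0.1,0.1,0.1,0.1,0.1,0.1,0.1])

```text
time: 39.05
ee_pos: [0.6711, -0.0666, 0.0315]
orientation: [[-0.996, -0.092, 0.0], [-0.092, 0.996, 0.0], [-0.0, 0.0, -1.0]]
wrist_force: [0.0, 0.5, -0.2]
finger_gap: 0.0259
grip_force: 25.0
```

Request:
send_rows(xyz=[[0,0,0],[0,0,0],[0,0,0],[0,0,0],[0,0,0],[0,0,-5],[0,0,-15],[0,0,-30],[0,0,-40],[0,0,0]], turn=[[0,0,0],[0,0,0],[0,0,0],[0,0,0],[0,0,0],[0,0,0],[0,0,0],[0,0,0],[0,0,0],[0,0,0]], gripper=[0.1,0.2,0.35,0.5,0.55,0.55,0.55,0.55,0.55,0.55])

```text
time: 40.3
ee_pos: [0.6739, -0.0669, 0.1266]
orientation: [[-0.996, -0.092, 0.008], [-0.092, 0.996, -0.0], [-0.008, -0.001, -1.0]]
wrist_force: [-0.2, 0.7, -0.5]
finger_gap: 0.0506
grip_force: 0.0
```

Request:
send_rows(xyz=[[20,0,-20],[30,0,-20],[30,0,-10],[30,0,0],[30,0,0],[30,0,0],[30,0,0],[0,0,0],[0,0,0],[0,0,0]], turn=[[0,0,0],[0,0,0],[0,0,0],[0,0,0],[0,0,0],[0,0,0],[0,0,0],[0,0,0],[0,0,0],[0,0,0]], gripper=[0.55,0.55,0.55,0.55,0.55,0.55,0.55,0.55,0.55,0.55])

```text
time: 41.55
ee_pos: [0.4729, -0.0849, 0.1715]
orientation: [[-0.996, -0.093, 0.001], [-0.093, 0.996, -0.0], [-0.001, -0.0, -1.0]]
wrist_force: [-0.5, -0.6, -0.0]
finger_gap: 0.0505
grip_force: 0.0
```

```bash
python3 snap.py 3; python3 - <<'E'
from meas import *
for n in('top','side'):
    im=np.load(n+'1.npz')['im']; cm=eyes.camera_model(n); m=masks(im,n)
    for c,a,P in blobs(m[0],25):
            W=onplane(cm,P,.034)
            if not(.62<W[:,0].mean()<.69 and abs(W[:,1].mean())<.3): continue
            c2,v,L,w=rib(W); print(n,'ctr',c2.round(4),'ang',np.degrees(np.arctan2(v[1],v[0])).round(2),'L',L.round(4),'w',round(w,4))
E
```

```text
top ctr [ 0.6883 -0.1324] ang 20.73 L 0.1309 w 0.0528
top ctr [0.6487 0.1729] ang 5.22 L 0.1261 w 0.0315
top ctr [0.654  0.0926] ang 5.37 L 0.1001 w 0.0299
top ctr [0.6616 0.0126] ang 5.69 L 0.0786 w 0.0278
top ctr [ 0.669 -0.067] ang 5.14 L 0.0579 w 0.0262
side ctr [ 0.6691 -0.127 ] ang 5.02 L 0.0994 w 0.0321
side ctr [ 0.6856 -0.0693] ang 0.27 L 0.0904 w 0.0382
side ctr [0.6613 0.0126] ang 5.08 L 0.078 w 0.0276
side ctr [0.653  0.0928] ang 5.43 L 0.1005 w 0.0284
side ctr [0.646  0.1721] ang 5.14 L 0.1221 w 0.0307
```

View pics/side3.png

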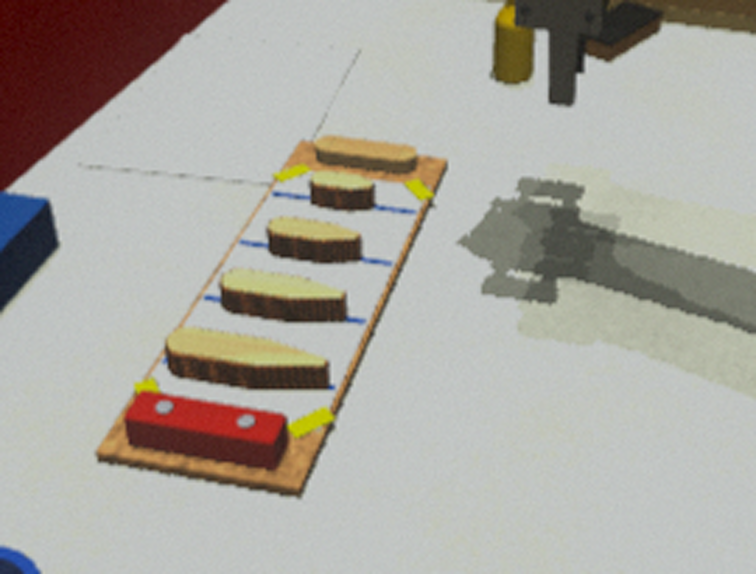

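View pics/top3.png

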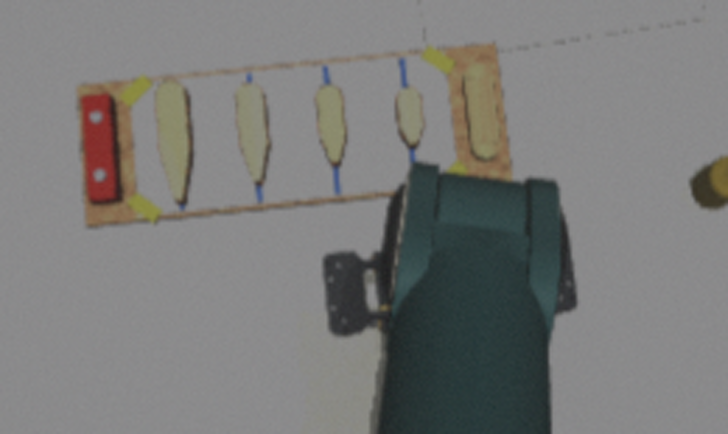

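Both views show the four ribs flat on their lines, longest at the red block down to shortest at the tip. Centres are within about 1 mm and angles about 5.2°, and the glue bottle has not moved.

```bash
python3 -c "
from station import job
print(job.hand_in())"
```

```text
the job is handed in; nothing more can be done
None
```

All four rib packs lie flat on their lines, longest at the red root block down to shortest at the tip, each within about 1 mm of its tick and let go; the glue bottle was not touched, and the job is handed in (hand-in returned no verdict).

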